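# Lock the lid of the red-knobbed pressure cooker

## Task

Two pressure cookers stand on the hob. Lock the lid of the one with the red knob: turn its red knob clockwise until it clicks past its catch and rests at the green dot, then let go of it. The cooker with the black knob is already locked; leave its knob as it is.

Things in the scene. Friction and masses are not known exactly. Their poses are not given: they have to be found in the camera images.
- knob_red_grip (a point): Red knob on the lid of the cooker to lock (mm): upright bar 56 long, 16 thick, 38 high on a disc 56 wide. Point: on the turning axis, mid-bar, 12 below the bar's top, 24 above the disc. z up; x along the bar (turns with it), y across; a white line marks the -x end. Fixed black collar (82 wide, 32 below the point) has a white dot (open), a green dot (locked). Cooker fixed; heading varies.
- knob_red (a joint): Turn of the red knob, rad, grows clockwise seen from above. 0: pointer at the white dot, open, a stop (it starts here); 1.05: pointer at the green dot, locked, a stop. An over-centre spring catch holds it in either notch: it resists with 0.10 to 0.12 N m at first, falling to none at 0.52, pushes back towards 0 until 0.52 is passed, then snaps the knob on to 1.05.
- knob_black_grip (a point): The same point on the black knob of the second, otherwise equal cooker, already locked; leave it. Each cooker: steel pot, 192 mm wide lid whose top lies 40 to 65 mm below this point, two black side grips reaching 125 mm from the axis, a 14 mm wide relief valve 66 mm from the axis with its top 36 mm below this point.
- knob_black (a joint): Turn of the black knob, rad, same meaning as for the red one; it starts at 1.05 (locked) and must stay there.

How it is judged:
By the outcome, as a careful person would: the job done as asked, in the order asked, and still so for the second after the job is handed in, with the robot touching nothing.
It also fails if it takes over 32 s, if anything falls off the work surface, if the arm or the gripper's body presses on something with over 40 N, if the wrist force passes 120 N, or if a joint passes its speed limit or range.

## Robot

A 6-joint arm with a two-finger parallel gripper is mounted at the origin on a cart in front of the work surface, level with it; the furniture and walls round the work are solid. World frame = base frame: x ahead of the robot, y to its left, z up, the work surface at z = 0. Lengths are in mm, angles in rad, forces in N, time in s.
With the tool pointing down it reaches from about 400 to 825 mm from the base axis. Payload 7 kg.
Tool frame: the origin (TCP) lies at the very end of the fingers, on their centre line; the grasp point (between the pads) lies 19 mm behind it; z points along the fingers, y is the line along which they close (so a half turn about z gives the same grasp; the last joint's range is limited). The gripper opens to 88 mm and grips with 3 to 60 N. Pads are 19 mm wide; open, the fingers measure 130 mm over their backs; the gripper's body (78 mm by 193 mm) begins 47 mm behind the grasp point.
Start: joints at [-1.06, 0.359, 0.012, 0, -1.224, -0.288], TCP at [149.123, -658.299, 226.561] pointing down, gripper open.
Joint ranges: [-3.07, 3.07], [-1.43, 2.12], [-1.02, 1.25], [-3.03, 1.67], [-3.05, -0], [-3.03, 3.03]. Speed limits (rad/s): [2.39, 2.39, 3.01, 3.14, 3.14, 3.14].

## Interface

Orientations are given as a unit quaternion [x, y, z, w].
In Python, from plant import bot gives the robot as it stands. Calls block until the motion is done:
- bot.move_ptp(position, orientation): joint-space move of the TCP to a pose.
- bot.line_to(position, velocity=150, ori=None): straight line of the TCP; ori=None keeps the orientation; velocity is the mean speed in mm/s.
- bot.move_joints(angles): joint-space move.
- bot.move_gripper(opening, force=None): finger opening in mm; force is the grip in N (None keeps the last); returns when the fingers have stopped.
- bot.pause(seconds).
- bot.solve_ik(position, orientation): joint angles nearest the present ones, or None.
- bot.read_state(): the state.
- bot.camera(name): name is "side" or "top" or "wrist"; returns the picture (420x560x3 uint8, red, green, blue); there is no depth.
- bot.get_calibration(name): a dict with "fx", "fy", "cx", "cy" (pixels), "view" (4x4, takes a point from world to camera coordinates); the wrist camera has in their place "T_tool_cam" (4x4, takes a point from camera to tool coordinates, whose origin is the TCP and whose axes are the flange's). Camera axes: x right, y up, looking along -z (the intrinsics and any distortion apply to the point x, -y, -z); pixel columns grow to the right and rows downward; lengths in mm; the calibration is good to about 2 mm. A picture is of the moment at which its call begins: read the wrist's pose just before it. get_calibration takes no time and is no camera call.
A pose or a line that the arm cannot do raises bot.Unreachable and nothing moves.
- bot.close_job(): hands the job in; it is judged then, once.
The state is a dict: "t": time; "joint_pos": joint angles; "qvel": joint speeds; "tau": joint torques, N m; "tcp_pos": TCP position; "eef_rot": TCP orientation; "contact_force": force on the tool from outside, world axes, zero at the start; "moment": the same for the moment, N m; "width": finger opening in mm; "finger_force": force on a finger pad.
Only numpy, scipy, OpenCV 4.12 (cv2) and the standard library are available. Lean on these libraries where they do the work, as an engineer would, in place of code of your own. Each camera call takes 0.05 s, during which the arm holds its last target. There are 200 camera calls.

## Working session

There is one attempt and no reset: what is moved stays moved. The work goes in short steps, each a Python script; the robot and the scene stay as the last script left them, time stands still between calls to the robot, and variables do not carry over. Pictures are saved under pics/ and viewed, at most 10 in all, crops included, and the job is handed in when it is done.

```bash
ls; mkdir -p pics
python3 - <<'E'
from plant import bot
import cv2,numpy as np
np.set_printoptions(precision=4,suppress=True)
s=bot.read_state();print(s)
for n in("top","side","wrist"):
    c=bot.get_calibration(n);print(n,c)
    cv2.imwrite(f"pics/{n}0.png",bot.camera(n)[:,:,::-1])
a=[cv2.imread(f"pics/{n}0.png") for n in("top","side")]
E
```

```text
pics
{'t': 0.0, 'joint_pos': array([-1.0599,  0.3594,  0.0111, -0.0003, -1.2241, -0.2881]), 'qvel': array([-0.0021, -0.0005,  0.0013,  0.0005, -0.0002, -0.0007]), 'tau': array([ -0.0024, -58.2719,  29.3051,   6.9971,   0.0071,  -0.0002]), 'tcp_pos': array([ 149.0047, -657.8635,  225.6385]), 'eef_rot': array([-0.1111,  0.9938,  0.0008, -0.0002]), 'contact_force': array([-0.554 ,  0.3301,  0.249 ]), 'moment': array([ 0.0474, -0.0601,  0.0293]), 'finger_force': 0.0, 'width': 87.62953711893182}
top {'fx': 448.9792667621315, 'fy': 448.9792667621315, 'cx': 275.3187154851265, 'cy': 212.66130992933887, 'view': array([[   0.0141,   -0.9995,    0.0292, -137.7424],
       [   0.998 ,    0.0159,    0.0609, -540.881 ],
       [  -0.0613,    0.0283,    0.9977, -975.1573],
       [   0.    ,    0.    ,    0.    ,    1.    ]])}
side {'fx': 531.9924336362628, 'fy': 531.9924336362628, 'cx': 283.07626403127927, 'cy': 207.4332826519523, 'view': array([[  -0.9993,    0.0383,   -0.0028,  526.2063],
       [  -0.0247,   -0.5868,    0.8094, -192.7798],
       [   0.0294,    0.8089,    0.5873, -944.4372],
       [   0.    ,    0.    ,    0.    ,    1.    ]])}
wrist {'fx': 328.23018480054606, 'fy': 328.23018480054606, 'cx': 283.82300484143036, 'cy': 206.83515257875158, 'T_tool_cam': array([[   0.0005,    0.962 ,    0.2732,   73.1915],
       [   1.    ,   -0.0006,    0.0001,    0.7558],
       [   0.0003,    0.2732,   -0.962 , -158.2355],
       [   0.    ,    0.    ,    0.    ,    1.    ]])}
```

View pics/top0.png

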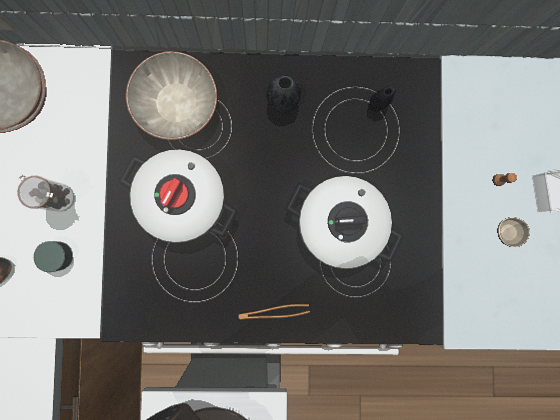

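View pics/side0.png

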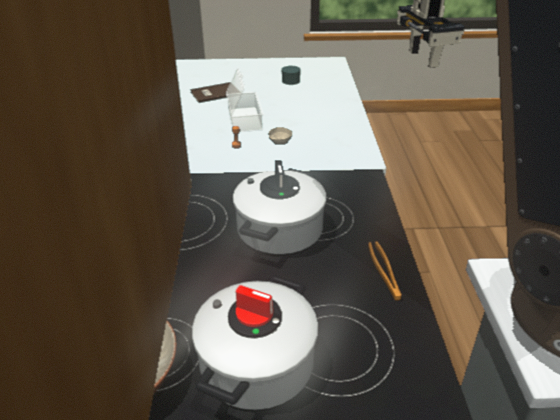

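The top view shows the red knob at about (175,193), with the green dot at (157,194) and the white dot at (166,210). The black knob is at about (347,222). In the side view the red knob is at (254,302), the green dot at (256,331) and the white dot at (276,321). A tall pan stands beyond the red cooker. Next I'll mask and triangulate.

```bash
cat > h.py <<'E'
import cv2,numpy as np
from plant import bot
from scipy.spatial.transform import Rotation as R
np.set_printoptions(precision=2,suppress=True)
def cam(n,st=None):
    c=bot.get_calibration(n)
    if n=="wrist":
        T=np.eye(4);T[:3,:3]=R.from_quat(st["eef_rot"]).as_matrix();T[:3,3]=st["tcp_pos"];T=T@c["T_tool_cam"]
    else: T=np.linalg.inv(c["view"])
    return c,T
def ray(ct,u,v):
    c,T=ct
    d=T[:3,:3]@np.array([(u-c["cx"])/c["fx"],-(v-c["cy"])/c["fy"],-1]);return T[:3,3],d/np.linalg.norm(d)
def onplane(ct,u,v,z):
    o,d=ray(ct,u,v);return o+d*(z-o[2])/d[2]
def tri(*rays):
    A=sum(np.eye(3)-np.outer(d,d) for o,d in rays);b=sum((np.eye(3)-np.outer(d,d))@o for o,d in rays)
    p=np.linalg.solve(A,b);return p,[np.linalg.norm((np.eye(3)-np.outer(d,d))@(p-o)) for o,d in rays]
def blobs(m,mn=3):
    n,l,s,c=cv2.connectedComponentsWithStats(m.astype(np.uint8))
    return [(int(s[i,4]),c[i].round(1),s[i,:4]) for i in range(1,n) if s[i,4]>=mn]
def masks(im):
    i=im.astype(int);r,g,b=i[...,0],i[...,1],i[...,2]
    return (r>110)&(g<90)&(b<90),(g>r+40)&(g>b+40)
E
python3 - <<'E'
from h import *
W=[]
for n,(x,y) in(("top",(175,193)),("side",(254,305))):
    im=cv2.imread(f"pics/{n}0.png")[:,:,::-1]
    r,g=masks(im)
    print(n,"red",[b for b in blobs(r,20)],"green",blobs(g))
    k=10 if n=="top" else 8
    h=400//k//2+ (8 if n=="top" else 12)
    W.append(cv2.resize(im[y-h:y+h,x-h:x+h,::-1],(400,400),interpolation=cv2.INTER_CUBIC)); print(n,"crop origin",x-h,y-h,"scale",400/(2*h))
cv2.imwrite("pics/crop0.png",np.hstack(W))
E
```

```text
top red [(143, array([168.6, 191.1]), array([159, 178,  21,  28], dtype=int32)), (82, array([177.9, 197.5]), array([170, 183,  17,  25], dtype=int32))] green [(15, array([156.4, 194.4]), array([155, 193,   4,   4], dtype=int32)), (14, array([330.5, 221.7]), array([329, 220,   4,   4], dtype=int32))]
top crop origin 147 165 scale 7.142857142857143
side red [(22, array([340.5,  36. ]), array([330,  36,  22,   1], dtype=int32)), (746, array([441.2, 104.4]), array([365,  99, 135,  12], dtype=int32)), (1103, array([251.7, 307.8]), array([235, 286,  38,  41], dtype=int32))] green [(10, array([281. , 193.5]), array([279, 193,   5,   2], dtype=int32)), (32, array([255.3, 330.7]), array([252, 328,   7,   6], dtype=int32))]
side crop origin 217 268 scale 5.405405405405405
```

View pics/crop0.png

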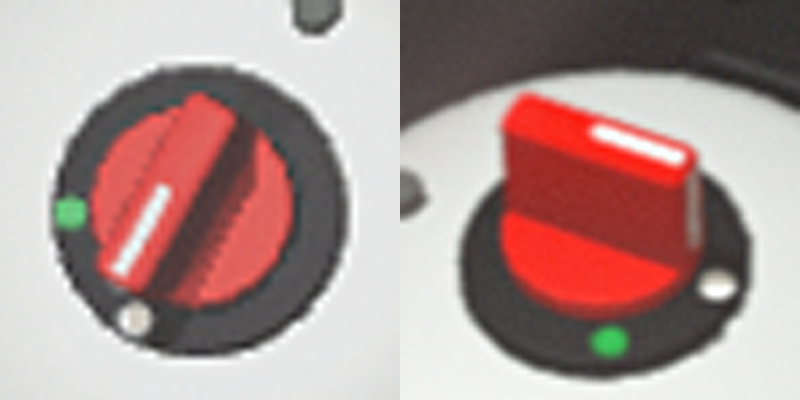

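The crop shows the bar top, with the white line running from (165,188) to (120,270) in the top crop and from (195,131) to (283,158) in the side crop. The dots are at (71,212) and (135,319) in the top crop, and at (209,342) and (316,285) in the side crop. The pointer aims at the white dot, so the knob is open. I'll triangulate these points.

Run:
```python
from h import *
t,s=cam("top"),cam("side")
T=lambda X,Y:ray(t,147+(X+.5)/7.1429-.5,165+(Y+.5)/7.1429-.5)
S=lambda X,Y:ray(s,217+(X+.5)/5.4054-.5,268+(Y+.5)/5.4054-.5)
for n,a,b in(("line in",(165,188),(195,131)),("line out",(120,270),(283,158)),("green",(71,212),(209,342)),("white",(135,319),(316,285)),
  ("bar mid",(167,194),(199,139))):
    p,e=tri(T(*a),S(*b));print(n,p,np.array(e))
zc=[tri(T(71,212),S(209,342))[0][2],tri(T(135,319),S(316,285))[0][2]]
print("collar centre",onplane(t,147+199.5/7.1429-.5,165+210.5/7.1429-.5,np.mean(zc)))
```

```text
line in [572.86  75.04 158.33] [0.45 0.45]
line out [550.09  86.22 158.6 ] [0.29 0.29]
green [570.41 110.02 114.1 ] [0.47 0.47]
white [541.    91.36 114.44] [0.66 0.66]
bar mid [571.74  75.09 155.3 ] [0.6 0.6]
collar centre [571.09  74.6  114.27]
```

The points check out. The bar top is at z≈158.4 and the collar at 114.3, a difference of 44 mm as stated. The dot radius is about 35 mm and the dots are 60° apart. The axis is about (571.2, 74.8) and the bar heading about 152°. I'll move above it and check with the wrist camera.

```bash
cat >> h.py <<'E'
def down(phi):
    x=np.array([np.cos(phi),np.sin(phi),0]);z=np.array([0,0,-1.])
    return R.from_matrix(np.c_[x,np.cross(z,x),z]).as_quat()
E
python3 - <<'E'
from h import *
q=down(np.radians(-28))
for z in(240,131):print(bot.solve_ik([571.2,74.8,z],q))
bot.move_ptp([571.2,74.8,240],q);bot.pause(.3)
s=bot.read_state();im=bot.camera("wrist");cv2.imwrite("pics/w1.png",im[:,:,::-1])
print(s["t"],s["tcp_pos"],s["joint_pos"],s["contact_force"])
E
```

```text
[ 0.47  0.19 -0.19  0.   -1.19  0.61]
[ 0.47  0.28 -0.34  0.   -0.95  0.61]
3.4167 [571.25  74.53 239.97] [ 0.47  0.19 -0.19  0.   -1.19  0.61] [ 0.54 -0.37 -0.01]
```

View pics/w1.png

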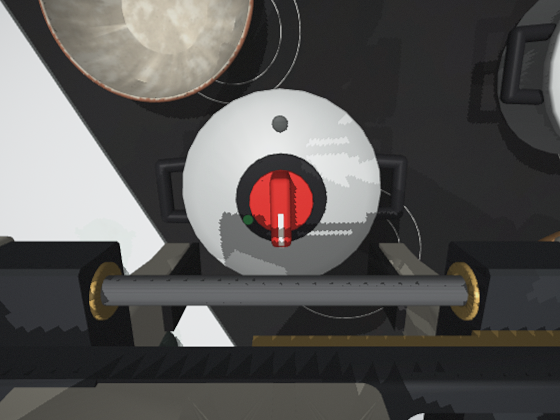

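The wrist view shows the bar upright at column 281, from row 170 to row 245. The white line runs from about (281,214) to (281,240), and the green dot is at (248,220). I'll refine these by mask.

Run:
```python
from h import *
s=bot.read_state();c=cam("wrist",s);im=cv2.imread("pics/w1.png")[:,:,::-1]
i=im.astype(int);y=i[165:250,240:325]
w=(y.min(2)>185);w[:, :28]=0;w[:,54:]=0
print(blobs(w,5))
g=(i[...,1]>i[...,0]+20)&(i[...,1]>i[...,2]+15);g[:190]=0;g[260:]=0;print([b for b in blobs(g,8) if 235<b[1][0]<330])
# bright red bar-top columns per row
for r in range(176,246,8):
    x=i[r];m=np.where((x[240:325,0]>150)&(x[240:325,1]<90))[0]+240
    print(r,[tuple(map(int,x[k])) for k in (268,270,272,274)],m.min() if len(m) else 0,m.max() if len(m) else 0)
for u,v in((281,214),(281,240)):print(onplane(c,u,v,158.4))
print(onplane(c,248,220,114.3))
tw=cv2.resize(im[160:255,230:335,::-1],None,fx=6,fy=6,interpolation=cv2.INTER_NEAREST);cv2.imwrite("pics/w1c.png",tw)
```

```text
[(72, array([40. , 55.7]), array([38, 49,  5, 15], dtype=int32)), (16, array([40.7, 73.9]), array([39, 72,  5,  5], dtype=int32))]
[(84, array([247.6, 219.3]), array([243, 215,  10,  10], dtype=int32))]
176 [(227, 65, 61), (213, 60, 55), (103, 29, 26), (112, 29, 29)] 263 298
184 [(229, 64, 59), (159, 41, 38), (202, 51, 48), (221, 60, 55)] 255 307
192 [(227, 63, 58), (150, 39, 36), (201, 53, 48), (220, 60, 55)] 251 310
200 [(224, 60, 56), (151, 40, 36), (199, 50, 47), (218, 58, 54)] 250 311
208 [(221, 59, 54), (160, 42, 39), (197, 50, 48), (216, 56, 52)] 250 311
216 [(220, 57, 53), (166, 44, 41), (192, 49, 46), (214, 54, 51)] 255 308
224 [(187, 48, 43), (134, 37, 34), (184, 45, 43), (212, 55, 51)] 266 301
232 [(35, 36, 39), (30, 29, 31), (104, 30, 29), (113, 29, 28)] 0 0
240 [(85, 86, 86), (18, 24, 25), (183, 46, 42), (148, 37, 36)] 272 289
[572.33  77.32 158.4 ]
[553.61  87.32 158.4 ]
[569.69 113.18 114.3 ]
```

View pics/w1c.png

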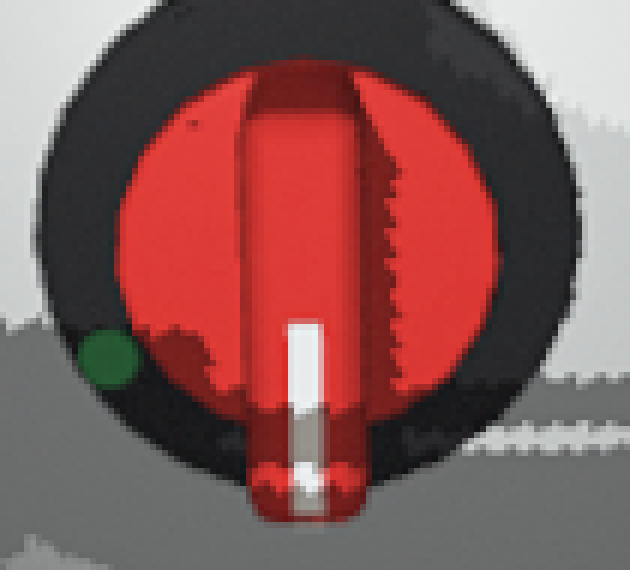

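The crop shows the bar top from column 279.9 (far end, row 178) to column 280.9 (near end, row 237). The collar centre is at about column 281. I'll combine this with the top and side result.

Run:
```python
from h import *
s=bot.read_state();c=cam("wrist",s)
a,b=onplane(c,279.9,178.3,158.4),onplane(c,280.8,237.5,158.4)
print(a,b,(a+b)/2,np.linalg.norm(a-b),np.degrees(np.arctan2(*(b-a)[1::-1])))
t,sd=cam("top"),cam("side")
X=lambda X,Y:ray(t,147+(X+.5)/7.1429-.5,165+(Y+.5)/7.1429-.5)
S=lambda X,Y:ray(sd,217+(X+.5)/5.4054-.5,268+(Y+.5)/5.4054-.5)
w1,w2,w3=ray(c,280.3,213.3),ray(c,280.8,237.5),ray(c,247.6,219.3)
for rs in((X(165,188),w1),(X(165,188),S(195,131),w1),(X(120,270),S(283,158),w2),(X(71,212),S(209,342),w3)):
    p,e=tri(*rs);print(p,np.array(e))
```

```text
[597.09  65.01 158.4 ] [555.52  86.48 158.4 ] [576.3   75.74 158.4 ] 46.79201536942243 152.68659668630946
[572.56  76.8  155.57] [1.16 1.16]
[572.97  76.1  159.09] [1.32 0.39 1.35]
[551.67  86.31 156.79] [1.18 2.28 3.2 ]
[570.48 111.27 115.43] [1.63 0.36 1.59]
```

Run:
```python
from h import *
q=down(np.radians(152.5-180))
bot.move_ptp([571.8,76.2,190],q)
bot.line_to([571.8,76.2,131],100)
bot.move_gripper(40); bot.pause(.1); f0=bot.read_state()["contact_force"]
bot.move_gripper(10,8); bot.pause(.2)
s=bot.read_state()
ax=R.from_quat(s["eef_rot"]).as_matrix()[:,1]
print(s["t"],s["tcp_pos"],s["width"],s["finger_force"],f0,s["contact_force"],"across",(s["contact_force"]-f0)@ax,ax,s["moment"],s["joint_pos"])
```

```text
6.3 [572.26  76.93 131.03] 15.927512308305289 7.995189428329468 [ 0.96 -0.13  0.42] [ 1.9   4.63 -1.3 ] across -4.657366779657832 [-0.46 -0.89 -0.  ] [ 1.81 -0.3   0.14] [ 0.47  0.28 -0.34 -0.   -0.95  0.62]
```

Run:
```python
from h import *
n=np.array([.462,.887]);p=np.array([571.8,76.2])
for d in(1,1.6,2.2):
    bot.line_to([*(p+d*n),131],20);bot.pause(.15);s=bot.read_state()
    print(d,s["t"],s["tcp_pos"],s["width"],s["finger_force"],s["contact_force"],s["moment"])
    if s["contact_force"][1]<1:break
```

```text
1 6.7 [572.26  77.   131.04] 16.283659036604888 7.996620610356331 [ 0.53  2.44 -0.19] [ 0.59 -0.04  0.08]
1.6 7.1 [572.28  77.05 131.03] 15.669097069119971 7.998187690973282 [-0.51 -1.79  1.95] [-1.07  0.34  0.14]
```

It's centred to within half a millimetre. Next I'll grip firmly and turn with joint 6 only, in steps.

Run:
```python
from h import *
bot.line_to([572.3,77.2,131],20)
bot.move_gripper(10,35);bot.pause(.1)
s=bot.read_state();j0=np.array(s["joint_pos"]);print(s["t"],s["contact_force"],s["finger_force"])
for a in(.2,.4,.6,.8,.95,1.04):
    j=j0.copy();j[5]-=a;bot.move_joints(j);bot.pause(.1);s=bot.read_state()
    print(a,s["t"],s["tcp_pos"],s["joint_pos"][5]-j0[5],s["width"],s["contact_force"],s["moment"])
    if np.linalg.norm(s["contact_force"])>30:break
bot.pause(.2);cv2.imwrite("pics/s2.png",bot.camera("side")[230:400,170:340,::-1].repeat(3,0).repeat(3,1))
```

```text
7.6667 [-0.06 -2.59  1.46] 34.98921275138855
0.2 8.075 [572.24  77.08 131.01] -0.19599825800496973 15.707962444818733 [-1.07 -2.21  1.74] [-0.95  0.29  0.08]
0.4 8.4833 [572.24  77.07 131.01] -0.3950342155949893 15.749024023546124 [-0.54 -2.22  1.89] [-0.85  0.41  0.09]
0.6 8.8917 [572.27  77.11 131.02] -0.5948513662776171 15.775940558516773 [-0.41 -1.65  1.91] [-0.71  0.4  -0.02]
0.8 9.3 [572.28  77.09 131.01] -0.7947879108207269 15.668969051705863 [-0.32 -1.16  0.77] [-0.68  0.43 -0.05]
0.95 9.6667 [572.26  77.11 131.02] -0.9448763533209672 15.65018768200717 [-0.44 -1.61  2.37] [-0.56  0.37 -0.09]
1.04 10.0167 [572.27  77.11 131.02] -1.036239478243807 16.065260984442173 [ 0.46 -0.88  1.98] [-0.53  0.3  -0.06]
```

View pics/s2.png

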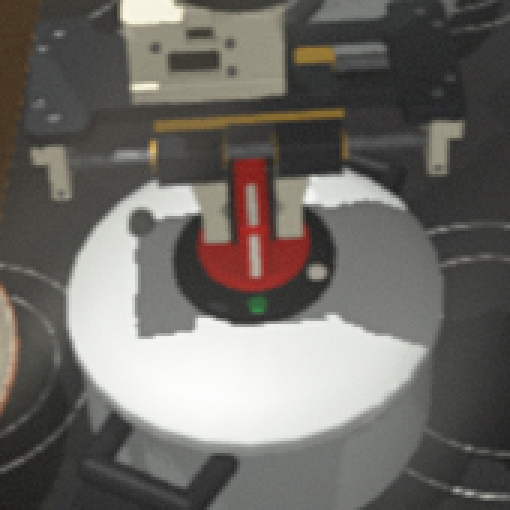

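The bar, with its pointer line at crop column 253, now aims at the green dot at (257,304). I'll release, retreat straight up and check.

Run:
```python
from h import *
bot.move_gripper(80);bot.pause(.1)
p=bot.read_state()["tcp_pos"]
bot.line_to([572.3,77.2,250],120);bot.move_ptp([450,-120,290],down(-1.5));bot.pause(.3)
s=bot.read_state();print(s["t"],s["tcp_pos"],s["width"],s["contact_force"])
a=bot.camera("top")[150:270,130:400,::-1];cv2.imwrite("pics/t3.png",np.ascontiguousarray(a[:,:130]).repeat(4,0).repeat(4,1))
b=bot.camera("side")[150:400,170:350,::-1];cv2.imwrite("pics/s3.png",b.repeat(2,0).repeat(2,1))
```

```text
13.9 [ 450.44 -119.38  289.54] 80.00686107778529 [0.37 0.42 0.39]
```

View pics/t3.png

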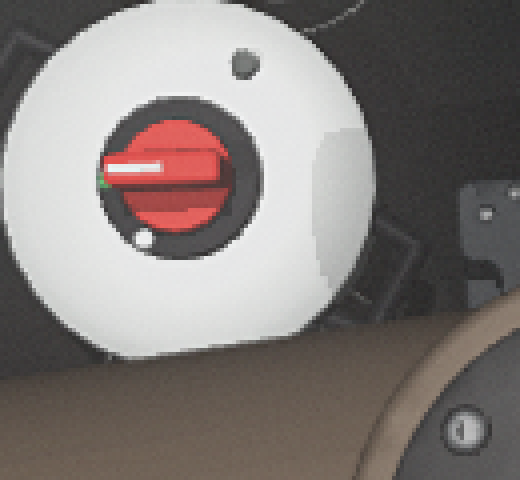

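View pics/s3.png

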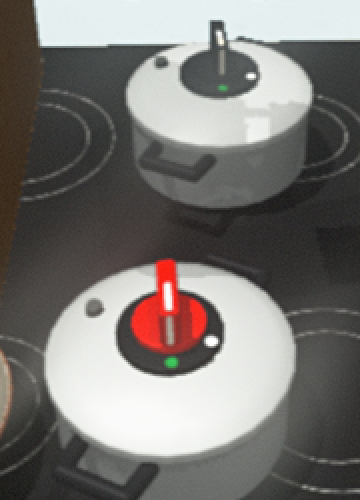

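The red pointer (line at about (168,310) in the side crop) now aims at the green dot (171,362). The black knob still aims at its own green dot (223,88). The arm is clear of both cookers.

```bash
python3 -c "
from plant import bot
print(bot.close_job())"
```

```text
the job is handed in; nothing more can be done
None
```

The red knob was turned clockwise past its catch, rests at the green dot and has been released; the black knob is untouched, and the job was handed in at about 14 s.

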